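# Pack the sign-fixing kit into its tray

### The arm

A 6-joint arm with a two-finger parallel gripper is mounted at the origin on the work surface. World frame = base frame: x ahead of the robot, y to its left, z up, the work surface at z = 0. Lengths are in m, angles in degrees, forces in N, time in s.
With the tool pointing down it reaches from about 0.275 to 0.75 m from the base axis. Payload 10.2 kg.
Tool frame: the origin (TCP) lies on the centre line of the jaws, within the pads' length; the fingertips stand 17 mm ahead of it and the grasp point (between the pads) lies 2 mm behind it; z points along the fingers, y is the line along which they close (so a half turn about z gives the same grasp; the last joint's range is limited). The gripper opens to 85 mm and grips with 20 to 120 N. Pads are 22 mm wide; open, the fingers measure 114 mm over their backs; the gripper's body (76 mm by 85 mm) begins 54 mm behind the grasp point. The pads swing forward as they close: fully open they stand 13 mm farther back than shut.
Start: joints at [-12.8, 17.928, 85.812, -0, 76.261, -12.8], TCP at [0.525, -0, 0.248] pointing down, gripper open.
Joint ranges: [-168.41, 168.41], [-55.51, 124.54], [10.69, 146.95], [-70.63, 250.63], [1, 178], [-165.06, 165.06]. Speed limits (degrees/s): [136.94, 136.94, 172.46, 180, 180, 180].

### API

Orientations are given as a 3x3 rotation matrix whose columns are the frame's x, y, z axes.
In Python, from plant import manip gives the robot as it stands. The module is installed in compiled form; this text tells all that it offers. Calls block until the motion is done:
- manip.move_ptp(position, orientation): joint-space move of the TCP to a pose.
- manip.move_l(position, feed=0.15, rotation=None, f_stop=None): straight line of the TCP; rotation=None keeps the orientation; feed is the mean speed in m/s. With f_stop (N) it stops when the force on the tool has changed by that much, and returns True; else False.
- manip.move_j(angles): joint-space move.
- manip.set_gripper(opening): finger opening in m; the grip force is fixed at half the most; returns when the fingers have stopped.
- manip.sleep(seconds).
- manip.ik(position, orientation): joint angles nearest the present ones, or None.
- manip.state(): the state.
- manip.snapshot(name): name is "scene" or "side" or "wrist"; returns the picture (480x640x3 uint8, red, green, blue); there is no depth.
- manip.camera_model(name): a dict with "fx", "fy", "cx", "cy" (pixels), "rvec" (rotation vector, rad) and "tvec" (3), from world to camera coordinates, as OpenCV has them. Camera axes: x right, y down, z forward; pixel columns grow to the right and rows downward; lengths in m; the calibration is good to about 2 mm. A picture is of the moment at which its call begins: read the wrist's pose just before it. camera_model takes no time and is no camera call; for the wrist camera it gives the pose at the moment of the call.
A pose or a line that the arm cannot do raises manip.Unreachable and nothing moves.
- manip.finish_job(): hands the job in; it is judged then, once.
Trained networks look in the newest picture that a camera, given by its name, has taken for a name from the list of things; names that differ only in an ending like _2 or _b are one class to them, and where a whole thing is asked for, a point or a joint stands for the part that bears it (a point fixed in the world has none). Each returns a list of dicts, best first, with "score" (0 to 1); they miss things now and then, are a little off and sometimes report something else, mostly with a low value. They report only what shows in the picture. A call takes as long as a camera call. They do not tell look-alikes from the thing itself.
- manip.recognise(camera, query): "point" ([column, row] in pixels, amid what is visible of it).
The state is a dict: "t": time; "joints": joint angles; "qvel": joint speeds; "tau": joint torques, N m; "tool_pos": TCP position; "eef_rot": TCP orientation; "wrist_force": force on the tool from outside, world axes, zero at the start; "wrist_torque": the same for the moment, N m; "finger_gap": finger opening in m; "grasp_force": force on a finger pad.
Only numpy, scipy, OpenCV 4.12 (cv2) and the standard library are available. Lean on these libraries where they do the work, as an engineer would, in place of code of your own. Each camera call takes 0.05 s, during which the arm holds its last target. There are 200 camera calls.

### The job

Pack one sign's fixing kit: put the long grooved bar, the square block, the big solid round barrel and the small round barrel into the white kit tray, each in the pocket of its own shape and size, standing upright with its underside flat on the pocket's floor. Leave the look-alikes, the short grooved bar and the ring with the hole through it, standing where they are.

Things in the scene. Friction and masses are not known exactly. Their poses are not given: they have to be found in the camera images.
- long_bar: Dark grey anodised aluminium, standing on the table with the other fixings. Belongs to the kit: the long grooved bar (desk-sign base), 80 mm long (x), 26 mm wide (y), 36 mm tall, with an 8 mm wide, 12 mm deep groove along the middle of its top. About 170 g. Origin: centre of its underside; z up.
- square_block: Dark grey anodised aluminium, standing on the table with the other fixings. Belongs to the kit: solid square block, 38 x 38 mm (sides along x and y), 36 mm tall. About 140 g. Origin: centre of its underside; z up.
- big_round: Dark grey anodised aluminium, standing on the table with the other fixings. Belongs to the kit: solid upright round barrel, 46 mm in diameter, 36 mm tall, top edge bevelled 3 mm. About 150 g. Origin: centre of its underside; z up.
- small_round: Dark grey anodised aluminium, standing on the table with the other fixings. Belongs to the kit: solid upright round barrel, 26 mm in diameter, 40 mm tall, top edge bevelled 3 mm. About 57 g. Origin: centre of its underside; z up.
- short_bar: Dark grey anodised aluminium, standing on the table with the other fixings. Look-alike, stays where it is: the same grooved bar but only 48 mm long (x); 26 mm wide, 36 mm tall. Origin: centre of its underside; z up.
- ring_spacer: Dark grey anodised aluminium, standing on the table with the other fixings. Look-alike, stays where it is: round like the big barrel, 46 mm in diameter and 36 mm tall, but a tube with a 28 mm hole right through it, seen from above. Origin: centre of its underside; z up.
- pocket_long: One of 4 fixed grey inserts, 104 mm square, 14 mm thick, filling a white tray two by two (tray 224 mm square, rim 20 mm above the table). Origin: centre of its underside, 5 mm above the table, below the pocket's centre; z up, sides along x and y. Pocket floor (dark felt) 9 mm above the table, insert top 19 mm. This one has a long rectangular pocket, 97 mm along x by 43 mm along y, for the long bar.
- pocket_square: One of 4 fixed grey inserts, 104 mm square, 14 mm thick, filling a white tray two by two (tray 224 mm square, rim 20 mm above the table). Origin: centre of its underside, 5 mm above the table, below the pocket's centre; z up, sides along x and y. Pocket floor (dark felt) 9 mm above the table, insert top 19 mm. This one has a square pocket, 55 x 55 mm, for the square block.
- pocket_big_round: One of 4 fixed grey inserts, 104 mm square, 14 mm thick, filling a white tray two by two (tray 224 mm square, rim 20 mm above the table). Origin: centre of its underside, 5 mm above the table, below the pocket's centre; z up, sides along x and y. Pocket floor (dark felt) 9 mm above the table, insert top 19 mm. This one has a large round pocket, 63 mm in diameter, for the big barrel.
- pocket_small_round: One of 4 fixed grey inserts, 104 mm square, 14 mm thick, filling a white tray two by two (tray 224 mm square, rim 20 mm above the table). Origin: centre of its underside, 5 mm above the table, below the pocket's centre; z up, sides along x and y. Pocket floor (dark felt) 9 mm above the table, insert top 19 mm. This one has a small round pocket, 43 mm in diameter, for the small barrel.
There are look-alikes about, which are no part of the job. What is shaped like the long_bar but orange is not meant.

How it is judged (in metres and radians):
At the end, for the whole second after the job is handed in: Each of the four kit parts is upright (within 0.1 rad) on the floor of its own pocket (underside no more than 7 mm above the insert's underside, whose pocket floor is at 4 mm; centres within 13 mm in plan) and at rest; the short bar and the ring stand upright within 20 mm of where they began (horizontal distance between long_bar and pocket_long below 0.013 m and z of long_bar in the frame of pocket_long below 0.007 m and angle between each of long_bar, square_block, big_round, small_round, short_bar, ring_spacer's own z axis and vertical below 0.1 rad and linear speed of each of long_bar, square_block, big_round, small_round below 0.02 m/s and horizontal distance between square_block and pocket_square below 0.013 m and z of square_block in the frame of pocket_square below 0.007 m and horizontal distance between big_round and pocket_big_round below 0.013 m and z of big_round in the frame of pocket_big_round below 0.007 m and horizontal distance between small_round and pocket_small_round below 0.013 m and z of small_round in the frame of pocket_small_round below 0.007 m and distance of each of short_bar, ring_spacer from where it was at the start of the episode below 0.02 m); the robot touches nothing.
It also fails if it takes over 93 s, if anything falls off the work surface, if the arm or the gripper's body presses on something with over 40 N, if the wrist force passes 120 N, or if a joint passes its speed limit or range.

## Working session

There is one attempt and no reset: what is moved stays moved. The work goes in short steps, each a Python script; the robot and the scene stay as the last script left them, time stands still between calls to the robot, and variables do not carry over. Pictures are saved under pics/ and viewed, at most 14 in all, crops included, and the job is handed in when it is done.

```bash
mkdir -p pics; python3 - <<'E'
from plant import manip
import cv2,numpy as np
for n in("scene","wrist"):
    im=manip.snapshot(n); cv2.imwrite(f"pics/{n}0.png",im[:,:,::-1])
    m=manip.camera_model(n); print(n,m)
    for q in["long_bar","square_block","big_round","small_round","short_bar","ring_spacer","pocket_long","pocket_square","pocket_big_round","pocket_small_round"]:
        print(q,[(np.round(d["point"]).astype(int).tolist(),round(d["score"],2)) for d in manip.recognise(n,q)][:4])
print(manip.state()["t"])
E
```

```text
scene {'fx': 455.12172173748826, 'fy': 455.12172173748826, 'cx': 314.5243643428115, 'cy': 233.63444599337177, 'rvec': array([ 2.12737785,  0.81602174, -0.42566496]), 'tvec': array([-0.36407642, -0.22737336,  1.22527146])}
long_bar [([259, 279], 0.98), ([127, 356], 0.9), ([253, 362], 0.87)]
square_block [([216, 249], 0.96), ([370, 205], 0.71)]
big_round [([257, 218], 0.93)]
small_round [([194, 317], 0.89)]
short_bar []
ring_spacer [([305, 242], 0.73), ([357, 171], 0.72)]
pocket_long [([370, 205], 0.95)]
pocket_square [([358, 168], 0.7)]
pocket_big_round [([329, 190], 0.91)]
pocket_small_round [([394, 186], 0.56)]
wrist {'fx': 352.9841140116612, 'fy': 352.9841140116612, 'cx': 321.1656224959648, 'cy': 237.0225703782621, 'rvec': array([-2.84717975e+00,  2.70554127e-04,  9.67682151e-05]), 'tvec': array([-0.52506591, -0.03745436,  0.37939496])}
long_bar [([349, 375], 0.75)]
square_block [([246, 373], 0.78)]
big_round [([227, 283], 0.91)]
small_round []
short_bar [([457, 274], 0.65)]
ring_spacer [([341, 282], 0.72)]
pocket_long [([361, 104], 0.77), ([350, 378], 0.36)]
pocket_square [([241, 24], 0.93)]
pocket_big_round [([253, 109], 0.78)]
pocket_small_round [([356, 24], 0.84), ([254, 107], 0.59)]
1.1
```

View pics/scene0.png

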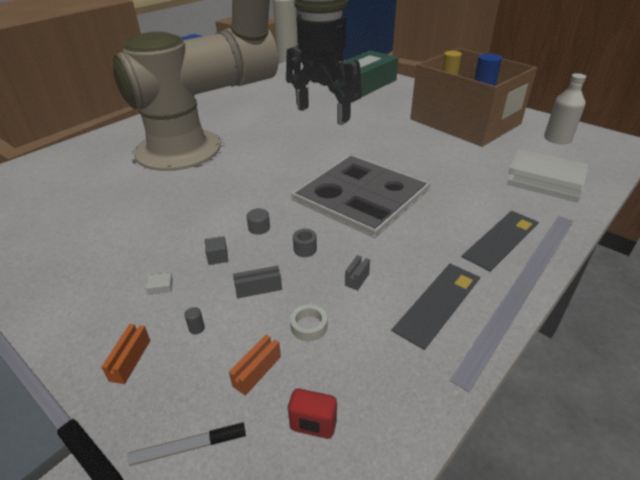

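View pics/wrist0.png

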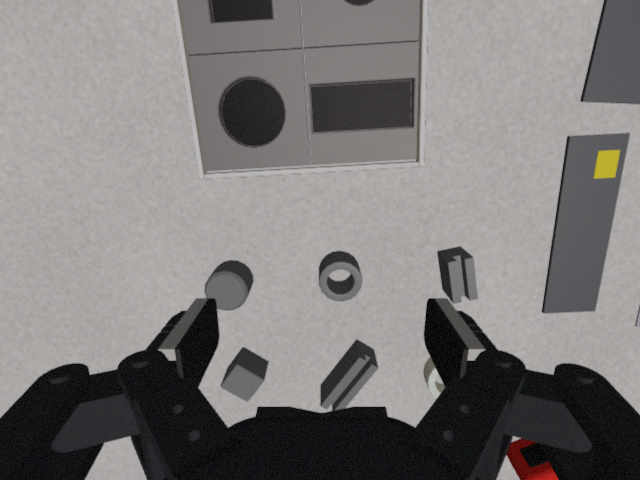

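Candidates in the scene picture:
- **Bars:** dark long bar (259,279) is the one. Short bar (357,271) and orange bars (127,356), (253,362) are not.
- **Rounds:** solid big barrel (257,218) is the one. Ring (305,242) and white ring (308,322) are not.
- **Block:** dark block (216,250) is the one. White block (160,283) is not.
- **Small barrel:** (194,320).

Pockets in the wrist view: big round (252,110), long (361,105), square at upper left, small round at upper right.

```bash
cat > h.py <<'E'
from plant import manip
import cv2,numpy as np
D=np.diag([1.,-1,-1])
def ray(m,p,z):
    R=cv2.Rodrigues(np.array(m["rvec"]))[0]; C=-R.T@m["tvec"]
    d=R.T@np.array([(p[0]-m["cx"])/m["fx"],(p[1]-m["cy"])/m["fy"],1]); return C+d*(z-C[2])/d[2]
def proj(m,P):
    K=np.array([[m["fx"],0,m["cx"]],[0,m["fy"],m["cy"]],[0,0,1]])
    return cv2.projectPoints(np.array(P,float).reshape(-1,1,3),np.array(m["rvec"]),np.array(m["tvec"]),K,None)[0][:,0]
def shot(n,f):
    m=manip.camera_model(n); im=manip.snapshot(n); cv2.imwrite(f"pics/{f}.png",im[:,:,::-1]); np.savez(f"pics/{f}.npz",im=im,**m); return m,im
E
python3 - <<'E'
from h import *
m=manip.camera_model("scene")
for n,p in dict(long=(259,279),sq=(216,249),big=(257,218),small=(194,317),ring=(305,242),short=(357,271)).items(): print(n,ray(m,p,.02).round(3))
for n,p in dict(pl=(368,208),psq=(356,171),pb=(328,191),ps=(395,186)).items(): print(n,ray(m,p,.015).round(3))
manip.move_ptp([.5,-.16,.29],D); shot("wrist","parts"); 
manip.move_ptp([.525,.1,.29],D); shot("wrist","tray"); print(manip.state()["t"])
a,b=cv2.imread("pics/parts.png"),cv2.imread("pics/tray.png")
cv2.imwrite("pics/both.png",cv2.resize(np.vstack([a[:400],b[:400]]),None,fx=.75,fy=.75))
E
```

```text
long [ 0.553 -0.206  0.02 ]
sq [ 0.43  -0.205  0.02 ]
big [ 0.415 -0.088  0.02 ]
small [ 0.539 -0.333  0.02 ]
ring [ 0.544 -0.079  0.02 ]
short [ 0.669 -0.077  0.02 ]
pl [0.563 0.095 0.015]
psq [0.448 0.197 0.015]
pb [0.455 0.089 0.015]
ps [0.556 0.203 0.015]
3.3667
```

View pics/both.png

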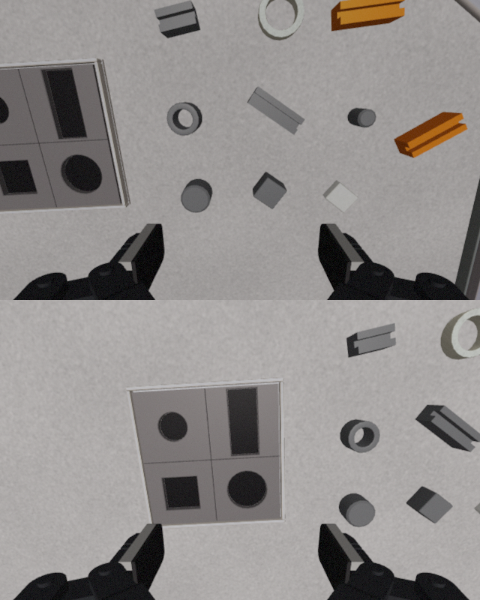

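The upper view has all six dark parts clear of the gripper: long bar at (275,110), block (270,190), big barrel (197,195), small barrel (362,117), ring (184,118) and short bar (178,18). The lower view has all four pockets. Next I'll fit silhouettes of the known shapes to both.

```bash
cat > fit.py <<'E'
from h import *
from scipy.optimize import minimize
import json
def shape(kind,a,b,x,y,w,z):
    if kind=="c": t=np.linspace(0,2*np.pi,48); q=np.c_[np.cos(t),np.sin(t)]*a/2
    else: q=np.array([[1,1],[-1,1],[-1,-1],[1,-1]])*[a/2,b/2]@np.array([[np.cos(w),np.sin(w)],[-np.sin(w),np.cos(w)]])
    return np.c_[q+[x,y],np.full(len(q),z)]
def fit(m,im,p0,kind,a,b,z0,z1,thr,bev=0,scale=4):
    g=cv2.GaussianBlur(cv2.cvtColor(im,cv2.COLOR_RGB2GRAY),(3,3),0)
    c=proj(m,[[*p0,(z0+z1)/2]])[0]
    n,l=cv2.connectedComponents((g<thr).astype(np.uint8))
    x,y=c.round().astype(int); win=l[y-12:y+13,x-12:x+13]; lab=np.bincount(win[win>0]).argmax()
    x0,y0=int(c[0])-70,int(c[1])-70
    M=(l==lab).astype(np.uint8); M=cv2.warpAffine(M*255,np.float32([[scale,0,-scale*x0],[0,scale,-scale*y0]]),(140*scale,)*2)>127
    def iou(v):
        P=np.vstack([shape(kind,a,b,*v,z0),shape(kind,a,b,*v,z1-bev),shape(kind,a-2*bev,b-2*bev,*v,z1)])
        h=cv2.convexHull(((proj(m,P)-[x0-.5,y0-.5])*scale).astype(np.float32))
        I=cv2.fillConvexPoly(np.zeros(M.shape,np.uint8),(h*16).round().astype(int),1,shift=4)>0
        return -(I&M).sum()/(I|M).sum()
    best=None
    for w in ([0] if kind=="c" else np.radians(range(-90,90,15))):
        r=minimize(iou,[*p0,w],method="Nelder-Mead",options=dict(initial_simplex=np.array([[*p0,w],[p0[0]+.01,p0[1],w],[p0[0],p0[1]+.01,w],[*p0,w+.2]]),maxiter=150))
        if best is None or r.fun<best.fun: best=r
    return [*map(float,best.x)],-best.fun
def load(f):
    d=np.load(f"pics/{f}.npz"); return {k:d[k] for k in d.files if k!="im"},d["im"]
E
python3 - <<'E'
from fit import *
out={}
m,im=load("parts")
g=cv2.cvtColor(im,cv2.COLOR_RGB2GRAY)
print("table",np.median(g),[int(g[tuple(int(t) for t in proj(m,[[*p,.036]])[0][::-1])]) for p in((.553,-.206),(.43,-.205),(.415,-.088),(.539,-.333))])
for n,p,k,a,b,h,bev in [("long",(.553,-.206),"b",.08,.026,.036,0),("sq",(.43,-.205),"b",.038,.038,.036,0),("big",(.415,-.088),"c",.046,.046,.036,.003),("small",(.539,-.333),"c",.026,.026,.040,.003),("ring",(.544,-.079),"c",.046,.046,.036,0),("short",(.669,-.077),"b",.048,.026,.036,0)]:
    v,s=fit(m,im,p,k,a,b,0,h,135,bev); out[n]=v; print(n,np.round(v[:2],4),round(np.degrees(v[2]),1),round(s,3))
m,im=load("tray"); g=cv2.cvtColor(im,cv2.COLOR_RGB2GRAY)
print([int(g[tuple(int(t) for t in proj(m,[[*p,.019]])[0][::-1])]) for p in((.563,.095),(.5,.09))])
for n,p,k,a,b in [("plong",(.563,.095),"b",.097,.043),("psq",(.448,.197),"b",.055,.055),("pbig",(.455,.089),"c",.063,.063),("psmall",(.556,.203),"c",.043,.043)]:
    v,s=fit(m,im,p,k,a,b,.019,.019,75); out[n]=v; print(n,np.round(v[:2],4),round(np.degrees(v[2]),1),round(s,3))
json.dump(out,open("poses.json","w"))
E
```

```text
table 155.0 [115, 98, 100, 106]
long [ 0.557  -0.2073] -123.2 0.97
sq [ 0.4349 -0.2029] -35.0 0.98
big [ 0.4247 -0.0881] -1.2 0.972
small [ 0.5474 -0.334 ] -2.8 0.963
ring [ 0.5455 -0.0769] 0.5 0.804
short [ 0.6724 -0.0757] 102.5 0.972
[44, 120]
plong [0.5635 0.0965] 3.6 0.942
psq [0.4542 0.1951] 3.5 0.978
pbig [0.46   0.0905] -1.4 0.973
psmall [0.5583 0.2011] 8.7 0.959
```

```bash
cat > pp.py <<'E'
from fit import *
P=json.load(open("poses.json"))
def Rw(w): c,s=np.cos(w),np.sin(w); return np.array([[c,-s,0],[s,c,0],[0,0,1]])@D
def best(xy1,w1,xy2,w2,sym):
    c=[]
    for k in range(4):
        for j in range(4):
            if (k*90)%sym or (j*90)%sym: continue
            a,b=w1+k*np.pi/2,w2+j*np.pi/2
            q=[manip.ik([*xy,z],Rw(w)) for xy,w in((xy1,a),(xy2,b)) for z in(.15,.03)]
            if any(x is None for x in q): continue
            q=np.array(q); c.append((np.abs(q[:,5]).max()+np.abs(q[0]-q[2]).max(),a,b))
    return min(c)[1:]
def pick(n,w,op):
    x,y,_=P[n]
    manip.set_gripper(op)
    manip.move_ptp([x,y,.13],Rw(w)); manip.move_l([x,y,.06],.25)
    hit=manip.move_l([x,y,.029],.08,f_stop=10)
    manip.set_gripper(0); s=manip.state()
    print(n,"hit",hit,"gap",round(s["finger_gap"],4),"gf",round(s["grasp_force"],1),"F",s["wrist_force"].round(1) if hasattr(s["wrist_force"],"round") else s["wrist_force"])
    manip.move_l([x,y,.14],.25)
def place(t,w,op):
    x,y,_=P[t]
    manip.move_ptp([x,y,.14],Rw(w)); manip.move_l([x,y,.06],.25)
    hit=manip.move_l([x,y,.036],.05,f_stop=8); z=manip.state()["tool_pos"][2]
    manip.set_gripper(op); manip.move_l([x,y,.14],.25)
    print(t,"hit",hit,"z",round(z,4),"t",round(manip.state()["t"],1))
E
python3 - <<'E'
from pp import *
a,b=best(P["sq"][:2],P["sq"][2],P["psq"][:2],np.radians(3.4),90)
print(np.degrees([a,b]))
pick("sq",a,.065); print(manip.state()["finger_gap"]); shot("side","side1"); m,im=shot("wrist","held")
cv2.imwrite("pics/sh.png",np.hstack([cv2.imread("pics/side1.png"),im[:,:,::-1]])[:, :, :][::2,::2])
place("psq",b,.06)
E
```

```text
[54.96087487 93.4       ]
sq hit False gap 0.037 gf 61.0 F [-1.   0.4  6.5]
0.03702618630685078
psq hit True z 0.0384 t 10.5
```

View pics/sh.png

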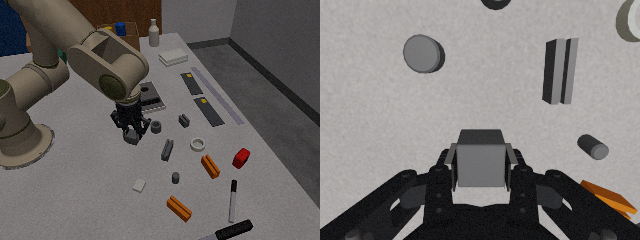

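The block was held squarely in the jaws, and the stop height fits the pocket floor. I'll do the other three the same way.

```bash
sed -i 's/def pick(n,w,op):/def pick(n,w,op,zg=.029):/; s/,y,.029\],.08/,y,zg],.08/' pp.py
python3 - <<'E'
from pp import *
t=np.radians(3.4)
a,b=best(P["long"][:2],P["long"][2],P["plong"][:2],t,180)
pick("long",a,.05,.031); place("plong",b,.045)
for n,q,o,r,z in(("big","pbig",.07,.062,.029),("small","psmall",.05,.045,.031)):
    a,b=best(P[n][:2],t,P[q][:2],t,90)
    pick(n,a,o,z); place(q,b,r)
manip.move_ptp([.525,.1,.29],D); m,im=shot("wrist","tray2"); shot("scene","scene2")
E
```

```text
long hit False gap 0.0248 gf 60.0 F [-0.1  0.2  4.9]
plong hit True z 0.0402 t 17.2
big hit False gap 0.0443 gf 60.2 F [-3.2  0.6 11.1]
pbig hit True z 0.039 t 23.8
small hit False gap 0.0241 gf 59.2 F [0.7 0.1 4.9]
psmall hit True z 0.0407 t 31.3
```

View pics/tray2.png

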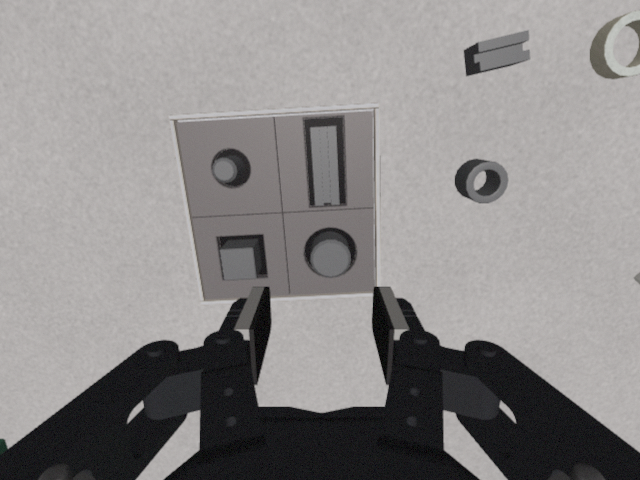

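View pics/scene2.png

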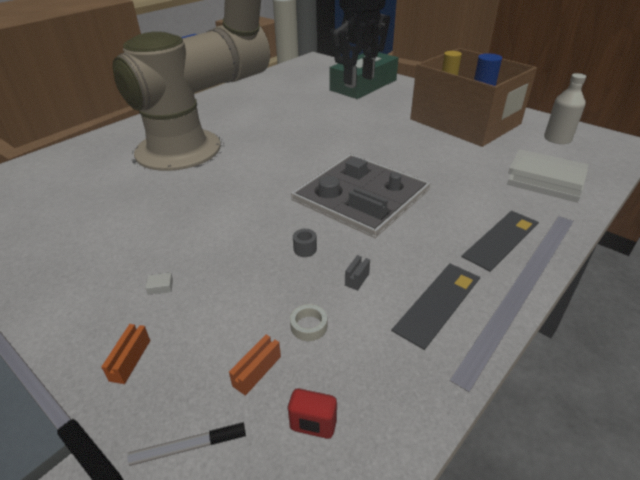

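All four parts sit in their pockets: small (225,170), long (326,164), square (239,263), big (330,257). The ring and short bar haven't moved. I'll check the top centres against the expected positions, then hand in.

```bash
python3 - <<'E'
from pp import *
m,_=load("tray2"); ok=True
for n,p,z in(("psmall",(225,170),.049),("plong",(326,164),.045),("psq",(239,263),.045),("pbig",(330,257),.045)):
    d=np.linalg.norm(ray(m,p,z)[:2]-P[n][:2]); ok&=d<.009; print(n,(d*1000).round(1))
if ok: manip.finish_job(); print("done")
E
```

```text
psmall 2.3
plong 1.8
psq 3.2
pbig 3.1
the job is handed in; nothing more can be done
done
```

I handed the job in at about 32 s. All four kit parts are in their own pockets, within about 3 mm of centre by the last wrist picture, and the short bar and ring are where they began; no verdict came back.

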